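# Sweep the sample vials into the dock and cover them

## Robot

A 6-joint arm with a two-finger parallel gripper is mounted at the origin on the work surface. World frame = base frame: x ahead of the robot, y to its left, z up, the work surface at z = 0. Lengths are in mm, angles in rad, forces in N, time in s.
With the tool pointing down it reaches from about 275 to 750 mm from the base axis. Payload 10.2 kg.
Tool frame: the origin (TCP) lies midway between the tips of the shut fingers; the grasp point (between the pads) lies 19 mm behind it; z points along the fingers, y is the line along which they close (so a half turn about z gives the same grasp; the last joint's range is limited). The gripper opens to 85 mm and grips with 20 to 120 N. Pads are 22 mm wide; open, the fingers measure 114 mm over their backs; the gripper's body (76 mm by 85 mm) begins 54 mm behind the grasp point. The pads swing forward as they close: fully open they stand 13 mm farther back than shut.
Start: joints at [1.033, 0.313, 1.498, -0, 1.331, -0.223], TCP at [162.567, 499.203, 231.294] pointing down, gripper open.
Joint ranges: [-2.94, 2.94], [-0.97, 2.17], [0.19, 2.56], [-1.23, 4.37], [0.02, 3.11], [-2.88, 2.88]. Speed limits (rad/s): [2.39, 2.39, 3.01, 3.14, 3.14, 3.14].

## Interface

Orientations are given as a unit quaternion [w, x, y, z].
In Python, from rig import sense, capture, finish_job, find_in, place_of gives the robot as it stands. The module is installed in compiled form; this text tells all that it offers.
- The arm moves only by the shell command python3 -m jog 'ROWS' [FORCE]. ROWS is JSON, a list of rows, each an object of numbers: "tx", "ty", "tz": the shift along the tool's x, y, z in mm; "ax", "ay", "az": the turn, a rotation vector about the tool's x, y, z in rad; "jaw": the closure, from -1 (fully open) to 1 (shut), so that 0 is half open. In form: [{"tx": .., "ty": .., "tz": .., "ax": .., "ay": .., "az": .., "jaw": ..}, ...]. A call has 1 to 5 rows; each row shifts and turns the commanded pose from where the row before left it, along the tool's axes as they then stand; what a row does not reach is not made up. A row lasts 1/8 s, in which the tool goes at most 62.5 mm and 10.7 degrees, less where a joint would pass 70% of its speed; a pose out of reach is approached as far as the arm can. A call with a gripper value outside its range is refused whole. The fingers move at their own pace and stop on an object; FORCE is the grip in N (left out, the last holds). Time passes only in rows, so rows that do not move let the fingers close. It gives the time, the measured TCP pose, the force, the opening and the grip force at its end, in the units of the state.
- sense(): the state, without advancing time (a new reading comes with each control period).
- capture(name): name is "scene" or "top"; returns a dict with "color" (420x560x3 uint8, red, green, blue), "depth" (420x560 float32, mm along the optical axis (not along the pixel's ray), 0 where there is no reading), "fx", "fy", "cx", "cy" (pixels), "camera_from_world" (4x4, takes a point from world to camera coordinates). Camera axes: x right, y up, looking along -z (the intrinsics and any distortion apply to the point x, -y, -z); pixel columns grow to the right and rows downward; lengths in mm; the calibration is good to about 2 mm. A picture is of the moment at which its call begins.
- finish_job(): hands the job in; it is judged then, once.
Trained networks look in the newest picture that a camera, given by its name, has taken for a name from the list of things; names that differ only in an ending like _2 or _b are one class to them, and where a whole thing is asked for, a point or a joint stands for the part that bears it (a point fixed in the world has none). Each returns a list of dicts, best first, with "conf" (0 to 1); they miss things now and then, are a little off and sometimes report something else, mostly with a low value. They report only what shows in the picture. A call takes as long as a camera call. They do not tell look-alikes from the thing itself.
- find_in(query, camera): "centre" ([column, row] in pixels, amid what is visible of it).
- place_of(query, camera): "centre" ([column, row] in pixels: a listed point, or the origin of a listed thing).
The state is a dict: "time_s": time; "joints": joint angles; "dq": joint speeds; "tau": joint torques, N m; "eef_pos": TCP position; "ee_rot": TCP orientation; "force": force on the tool from outside, world axes, zero at the start; "wrist_torque": the same for the moment, N m; "grip_width": opening from 0.0 (shut) to 1.0 (fully open); "grip_force": force on a finger pad.
Only numpy, scipy, OpenCV 4.12 (cv2) and the standard library are available. Lean on these libraries where they do the work, as an engineer would, in place of code of your own. Each camera call takes 0.05 s, during which the arm holds its last target. There are 200 camera calls.

## Task

Lift the grey dust cover off the vial dock by its red knob and stand it on the middle of the blue pad, then sweep all the loose orange-capped vials, standing, fully into the dock with the held straightedge (never with the gripper itself). Finish with the straightedge standing back on the middle of its green mat and the dust cover standing squarely down over the dock again, with the vials inside; leave the other things on the bench where they are.

Things in the scene. Friction and masses are not known exactly. Their poses are not given: they have to be found in the camera images.
- dock: Fixed dock on the bench: three aluminium walls 6 mm thick, 42 mm high, no top, no sill, floor level with the bench. Outside 106 mm along its x, 232 along its y; origin on the bench at that footprint's centre. Open front (mouth) faces its -x, at x = -53 mm, 220 mm wide; back wall's inner face at x = +47. Mouth looks to the robot's right (-y), up to 0.2 rad askew.
- cover: Loose grey dust cover: rigid box open below, four skirts, so it shuts the mouth too. Outside 132 mm along its x, 258 along its y, 54 high, walls 4; 0.32 kg. Origin at the centre of its lower rim, z up. Starts on the bench over the dock, centred, 9 mm clear all round, 8 above; raise it at least 45 mm to move it off. Same either way round.
- cover_knob (a point): Grip point in the cover's red knob, a block 18 mm along the cover's x, 44 mm along its y, 28 mm high, centred on the cover's top; the point is 70 mm above the cover's lower rim, 12 mm below the knob's top.
- cover_pad: Blue pad on the bench left of the dock, 220 mm along its x by 320 mm along its y, level with the bench (1 mm). Origin at its centre on the bench. The cover is parked here, turned like the pad.
- bar_mat: Green mat, 100 mm along its x by 130 mm along its y, level with the bench (1 mm), right of the vials. Origin at its centre on the bench. The straightedge lives here.
- bar: Straightedge: aluminium L bar 84 mm long (its y); foot 44 mm deep (its x), 6 thick; upright pushing face 28 high at x = +22 mm, looking to its +x; black square post 22x22 mm at the middle, up to 100 mm. 0.25 kg, stands by itself. Origin at the centre of the foot's underside. Starts on its mat, face towards the vials (within 0.35 rad).
- bar_grip (a point): Point on the axis of the straightedge's post, 80 mm above its underside, 20 mm below the post's top: where to grip it.
- vial0: Sealed sample vial, white with orange cap, 28 mm diameter, 34 mm high, 35 g, standing on the bench somewhere before the dock's mouth. Origin at the centre of its underside, z up. gone (None) in some starts.
- vial1: Sealed sample vial, white with orange cap, 28 mm diameter, 34 mm high, 35 g, standing on the bench somewhere before the dock's mouth. Origin at the centre of its underside, z up. gone (None) in some starts.
- vial2: Sealed sample vial, white with orange cap, 28 mm diameter, 34 mm high, 35 g, standing on the bench somewhere before the dock's mouth. Origin at the centre of its underside, z up. gone (None) in some starts.
- vial3: Sealed sample vial, white with orange cap, 28 mm diameter, 34 mm high, 35 g, standing on the bench somewhere before the dock's mouth. Origin at the centre of its underside, z up. gone (None) in some starts.
- vial4: Sealed sample vial, white with orange cap, 28 mm diameter, 34 mm high, 35 g, standing on the bench somewhere before the dock's mouth. Origin at the centre of its underside, z up. gone (None) in some starts.
- vial5: Sealed sample vial, white with orange cap, 28 mm diameter, 34 mm high, 35 g, standing on the bench somewhere before the dock's mouth. Origin at the centre of its underside, z up. gone (None) in some starts.
- vial6: Sealed sample vial, white with orange cap, 28 mm diameter, 34 mm high, 35 g, standing on the bench somewhere before the dock's mouth. Origin at the centre of its underside, z up. gone (None) in some starts.
- vial7: Sealed sample vial, white with orange cap, 28 mm diameter, 34 mm high, 35 g, standing on the bench somewhere before the dock's mouth. Origin at the centre of its underside, z up. gone (None) in some starts.
- timer: White bench timer, 50x70x22 mm. Bystander, to be left where it is. Origin at the centre of its underside.
- slide_box: Yellow slide box, 90x60x30 mm. Bystander, to be left where it is. Origin at the centre of its underside.
- tube_rack: Green tube rack, 76x200x50 mm. Bystander, to be left where it is. Origin at the centre of its underside.
- dishes: Stack of white dishes, 90 mm diameter, 41 mm high. Bystander, to be left where it is. Origin at the centre of its underside.
- reagent: Reagent jar with blue cap, 56 mm diameter, 100 mm high. Bystander, to be left where it is. Origin at the centre of its underside.
- tape: White roll of tape lying flat, 80 mm diameter, 20 mm high. Bystander, to be left where it is. Origin at the centre of its underside.
There are look-alikes about, which are no part of the job. What is shaped like the bar but pink is not meant.

How it is judged:
By the outcome, as a careful person would: the job done as asked, in the order asked, and still so for the second after the job is handed in, with the robot touching nothing.
Of vial0, vial1, vial2, vial3, vial4, vial5, vial6, vial7 only 5 to 8 are there at a start; the rules pass over those that are not, and their reading is None.
At some moment in a run one of vial0, vial1, vial2, vial3, vial4, vial5, vial6, vial7, bar may be knocked a few centimetres aside while the robot is not near it.
It also fails if it takes over 210 s, if anything falls off the work surface, if the arm or the gripper's body presses on something with over 40 N, if the wrist force passes 120 N, or if a joint passes its speed limit or range.

## Working session

There is one attempt and no reset: what is moved stays moved. The work goes in short steps, Python scripts to look and compute and a shell command to move; the robot and the scene stay as the last step left them, time stands still between calls to the robot, and variables do not carry over. Pictures are saved under pics/ and viewed, at most 14 in all, crops included, and the job is handed in when it is done.

```bash
mkdir -p pics
cat > h.py <<'E'
import numpy as np, cv2
from rig import sense, capture, finish_job, find_in, place_of
def save(c,n): cv2.imwrite(f'pics/{n}.png',c['color'][:,:,::-1])
def ray(c,u,v):
    M=np.linalg.inv(c['camera_from_world']); d=np.array([(u-c['cx'])/c['fx'],-(v-c['cy'])/c['fy'],-1.])
    return M[:3,3],M[:3,:3]@d
def at_z(c,u,v,z):
    o,d=ray(c,u,v); return o+d*(z-o[2])/d[2]
def cloud(c):
    h,w=c['depth'].shape; u,v=np.meshgrid(np.arange(w),np.arange(h)); D=c['depth']
    P=np.stack([(u-c['cx'])/c['fx']*D,-(v-c['cy'])/c['fy']*D,-D],-1)
    M=np.linalg.inv(c['camera_from_world']); return P@M[:3,:3].T+M[:3,3]
E
python3 - <<'E'
from h import *
for n in('scene','top'):
    c=capture(n); save(c,n+'0'); print(n,c['fx'],c['cx'],c['cy'],[k for k in c]); print(np.linalg.inv(c['camera_from_world']).round(2))
    for q,z in [('dock',0),('cover',0),('cover_knob',70),('cover_pad',0),('bar_mat',0),('bar',0),('bar_grip',80),('vial0',0)]:
        for r in place_of(q,n)[:9]: print(q,np.round(r['centre']),round(r['conf'],2),at_z(c,*r['centre'],z)[:2].round())
print(sense())
E
```

```text
scene 444.346577477163 285.1537900188007 208.74803022173154 ['color', 'depth', 'fx', 'fy', 'cx', 'cy', 'camera_from_world']
[[ 6.30000e-01 -5.30000e-01  5.70000e-01  1.36842e+03]
 [ 7.80000e-01  4.30000e-01 -4.50000e-01 -5.83000e+02]
 [-1.00000e-02  7.30000e-01  6.80000e-01  1.01372e+03]
 [ 0.00000e+00  0.00000e+00  0.00000e+00  1.00000e+00]]
cover [288. 225.] 0.72 [583.  48.]
cover_knob [288. 206.] 0.91 [574.  57.]
cover_knob [216. 245.] 0.7 [ 570. -205.]
cover_knob [146. 251.] 0.16 [ 463. -372.]
cover_pad [342. 179.] 0.8 [524. 346.]
bar_mat [186. 286.] 0.56 [ 589. -328.]
bar_mat [389. 164.] 0.17 [577. 542.]
bar [209. 322.] 0.73 [ 731. -339.]
bar [134. 306.] 0.6 [ 557. -471.]
bar_grip [129. 290.] 0.78 [ 568. -466.]
bar_grip [184. 267.] 0.59 [ 592. -320.]
vial0 [216. 246.] 0.65 [ 516. -179.]
vial0 [246. 228.] 0.64 [509. -63.]
vial0 [232. 232.] 0.59 [ 497. -107.]
vial0 [263. 236.] 0.5 [571. -42.]
vial0 [227. 256.] 0.44 [ 569. -176.]
top 484.21526975936797 275.9778409837218 203.84239361598392 ['color', 'depth', 'fx', 'fy', 'cx', 'cy', 'camera_from_world']
[[-1.00000e-02  9.90000e-01 -1
[... 961 characters left out ...]
 600. -331.]
{'time_s': 0.9, 'joints': array([ 1.03262548e+00,  3.12867217e-01,  1.49768268e+00, -2.10108320e-06,
        1.33101010e+00, -2.23405665e-01]), 'dq': array([ 0.00189303,  0.00022488,  0.00018799, -0.00097017,  0.00069066,
        0.00312632]), 'tau': array([-3.48040248e-05, -4.12162364e+01, -2.59898955e+01, -7.66067546e-05,
        3.63701256e-04, -8.19267768e-06]), 'eef_pos': array([162.55596346, 499.20918458, 231.31748831]), 'ee_rot': array([7.01575481e-06, 1.56733439e-01, 9.87640941e-01, 1.47792454e-05]), 'force': array([-0.06020588,  0.58607506,  0.0061501 ]), 'wrist_torque': array([ 0.01498855, -0.05422766,  0.02533489]), 'grip_force': 0.0, 'grip_width': 0.9982830355955986}
```

View pics/top0.png

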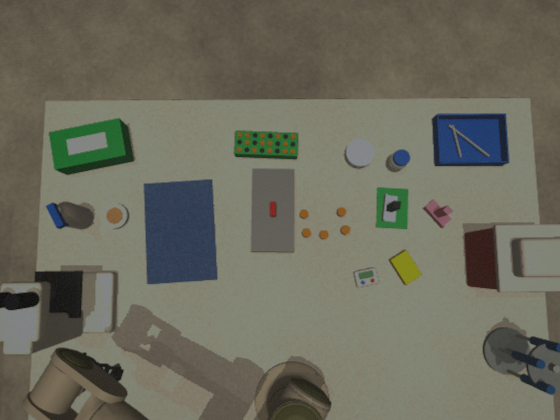

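View pics/scene0.png

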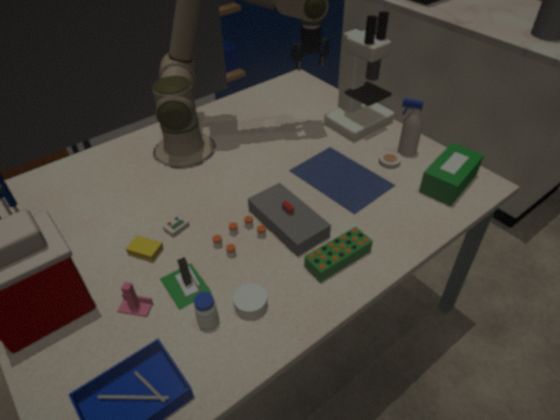

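The pictures agree: five vials at top pixels (304,214), (341,212), (306,233), (324,235), (345,230); cover at (273,210), pad (180,231), bar on its mat (392,207); the pink look-alike is at (438,212).

```bash
cat >> h.py <<'E'
def rect(p):
    (cx,cy),(w,h),a=cv2.minAreaRect(np.asarray(p,np.float32)[:,:2]); a=np.radians(a)
    if w>h: w,h,a=h,w,a+np.pi/2   # a = direction of the short side
    a=(a+np.pi/2)%np.pi-np.pi/2
    return np.round([cx,cy,w,h],1),round(a,3)
def box(c,P,lo,hi):
    return np.all((P>lo)&(P<hi),-1)&(c['depth']>0)
def flat(c,mask,z):
    m=cv2.morphologyEx(mask.astype(np.uint8),cv2.MORPH_OPEN,np.ones((3,3)))
    n,l,s,_=cv2.connectedComponentsWithStats(m); k=1+np.argmax(s[1:,4]); v,u=np.nonzero(l==k)
    return np.array([at_z(c,a,b,z) for a,b in zip(u,v)])
def vials(c,xl=(420,680),yl=(-260,120)):
    H=cv2.cvtColor(c['color'],cv2.COLOR_RGB2HSV); m=(H[...,0]>4)&(H[...,0]<18)&(H[...,1]>140)&(H[...,2]>90)
    n,l,s,ce=cv2.connectedComponentsWithStats(m.astype(np.uint8)); out=[]
    for k in range(1,n):
        p=at_z(c,*ce[k],34)
        if s[k,4]>12 and xl[0]<p[0]<xl[1] and yl[0]<p[1]<yl[1]: out.append([*p[:2].round(),s[k,4]])
    return out
E
python3 - <<'E'
from h import *
c=capture('top'); P=cloud(c); H=cv2.cvtColor(c['color'],cv2.COLOR_RGB2HSV)
hh=H[...,0];S=H[...,1];V=H[...,2]
print('bench z',np.median(P[box(c,P,[400,-150,-30],[470,50,30])][:,2]))
print('cover',rect(P[box(c,P,[480,-50,44],[670,150,64])]))
print('knob',rect(P[box(c,P,[480,-50,74],[670,150,95])]), 'topz',np.median(P[box(c,P,[480,-50,70],[670,150,95])][:,2]))
print('covtopz',np.median(P[box(c,P,[480,-50,44],[670,150,64])][:,2]))
blue=(hh>100)&(hh<130)&(S>80); blue[:,:140]=0; blue[:,222:]=0
print('pad',rect(flat(c,blue,1)))
g=(hh>45)&(hh<90)&(S>90); g[:,:370]=0; g[:,415:]=0; g[:180]=0; g[235:]=0
mg=flat(c,g,1); print('mat',rect(mg))
q=P[box(c,P,[520,-400,14],[680,-260,120])]; print('bar>14',rect(q),len(q))
q=P[box(c,P,[520,-400,40],[680,-260,120])]; print('post',rect(q),q[:,2].max(),q.mean(0).round(1))
q=P[box(c,P,[520,-400,90],[680,-260,120])]; print('posttop',rect(q),q.mean(0).round(1))
f=(S<60)&(V>110); f[:,:375]=0; f[:,412:]=0; f[:188]=0; f[229:]=0
v,u=np.nonzero(f);print('foot px',rect(flat(c,f,6)))
print(vials(c))
cv2.imwrite('pics/barcrop.png',cv2.resize(c['color'][180:240,290:420,::-1],None,fx=6,fy=6,interpolation=2))
E
```

```text
bench z 0.32676921038546425Traceback (most recent call last):
  File "<stdin>", line 5, in <module>
  File "h.py", line 14, in rect
    (cx,cy),(w,h),a=cv2.minAreaRect(np.asarray(p,np.float32)[:,:2]); a=np.radians(a)
                    ~~~~~~~~~~~~~~~^^^^^^^^^^^^^^^^^^^^^^^^^^^^^^^^
cv2.error: OpenCV(4.12.0) /io/opencv/modules/imgproc/src/convhull.cpp:143: error: (-215:Assertion failed) total >= 0 && (depth == CV_32F || depth == CV_32S) in function 'convexHull'
```

```bash
sed -i 's/cv2.minAreaRect(np.asarray(p,np.float32)\[:,:2\])/cv2.minAreaRect(np.ascontiguousarray(np.asarray(p)[:,:2],dtype=np.float32))/' h.py
python3 - <<'E'
from h import *
c=capture('top'); P=cloud(c); H=cv2.cvtColor(c['color'],cv2.COLOR_RGB2HSV)
hh=H[...,0];S=H[...,1];V=H[...,2]
def t(n,lo,hi):
    q=P[box(c,P,lo,hi)]; print(n,len(q), rect(q) if len(q)>3 else '', q.mean(0).round(1) if len(q) else '')
t('cover',[480,-120,44],[670,200,70]); t('knob',[480,-50,74],[670,150,105])
red=((hh<6)|(hh>172))&(S>150); red[:,:255]=0; red[:,290:]=0; red[:190]=0; red[235:]=0
print('redknob',rect(flat(c,red,82)))
blue=(hh>100)&(hh<130)&(S>80); blue[:,:140]=0; blue[:,222:]=0
print('pad',rect(flat(c,blue,1)))
g=(hh>45)&(hh<90)&(S>90); g[:,:370]=0; g[:,415:]=0; g[:180]=0; g[235:]=0
mg=flat(c,g,1); print('mat',rect(mg))
t('bar>14',[520,-400,14],[680,-260,120]); t('post',[520,-400,40],[680,-260,120]); t('posttop',[520,-400,88],[680,-260,120])
f=(S<60)&(V>100); f[:,:375]=0; f[:,412:]=0; f[:188]=0; f[229:]=0
print('foot px',rect(flat(c,f,6)))
print(vials(c))
cv2.imwrite('pics/barcrop.png',cv2.resize(c['color'][180:240,290:420,::-1],None,fx=6,fy=6,interpolation=2))
E
```

```text
cover 2527 (array([575.4,  35.8, 166.5, 188.4]), np.float64(1.57)) [573.9  53.8  54.6]
knob 84 (array([580.5,  55.4,  15.2,  44.1]), np.float64(1.563)) [579.5  54.9  81.9]
redknob (array([578.6,  52.4,  15.1,  39.6]), np.float64(1.563))
pad (array([519.5, 347.3, 214.9, 315.2]), np.float64(-1.512))
mat (array([ 587.8, -329. ,   97.7,  127.3]), np.float64(1.506))
bar>14 202 (array([ 587. , -313.3,   37.4,   83. ]), np.float64(1.398)) [ 586.8 -307.8   55.4]
post 98 (array([ 586.4, -318.3,   21.7,   24.7]), np.float64(-0.181)) [ 585.7 -314.3   85.9]
posttop 57 (array([ 586.4, -318.3,   21.7,   24.6]), np.float64(-0.185)) [ 586.4 -317.2  100.1]
foot px (array([ 586.2, -384.5,    9.6,  128.9]), np.float64(1.527))
[[np.float64(573.0), np.float64(-162.0), np.int32(56)], [np.float64(568.0), np.float64(-44.0), np.int32(52)], [np.float64(516.0), np.float64(-173.0), np.int32(54)], [np.float64(508.0), np.float64(-51.0), np.int32(56)], [np.float64(502.0), np.float64(-106.0), np.int32(54)]]
```

View pics/barcrop.png

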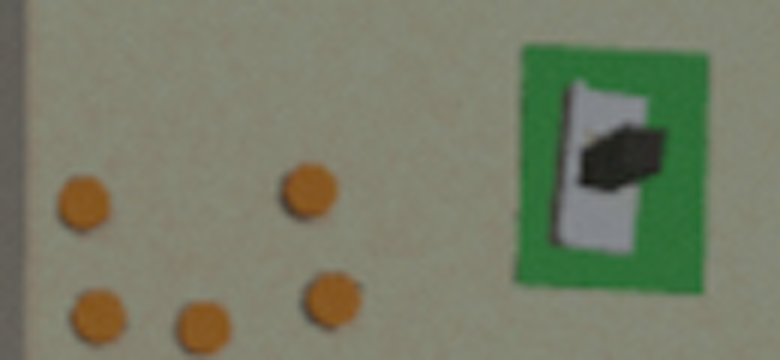

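The crop shows the bar with its face to the left (towards +y), slightly skewed on the mat, and five vials with no sixth. Now the cover's angle and the steps to it.

```bash
cat >> h.py <<'E'
def go(x,y,z,yaw):
    """tool-frame steps from the present pose to TCP x,y,z, tool y axis at world angle yaw (mod pi)"""
    s=sense(); p=s['eef_pos']; w,a,b,cc=s['ee_rot']
    from scipy.spatial.transform import Rotation as R
    M=R.from_quat([a,b,cc,w]).as_matrix(); d=M.T@(np.array([x,y,z])-p)
    cur=np.arctan2(M[1,1],M[0,1]); e=(yaw-cur+np.pi/2)%np.pi-np.pi/2
    print('pos',p.round(1),'yaw',round(cur,3),'tilt',M[:,2].round(3),'t',round(s['time_s'],1),'grip',round(s['grip_width'],3),round(s['grip_force'],1),'F',s['force'].round(1),'j1,6',s['joints'][[0,5]].round(2))
    print('-> tx %.1f ty %.1f tz %.1f az %.3f'%(*d,-e))
E
python3 - <<'E'
from h import *
c=capture('top'); P=cloud(c)
m=box(c,P,[430,-40,51],[725,150,66]); m=cv2.morphologyEx(m.astype(np.uint8),cv2.MORPH_CLOSE,np.ones((5,5)))
q=P[(cv2.morphologyEx(m,cv2.MORPH_OPEN,np.ones((5,5)))>0)&(P[...,2]<66)]; print('cover',rect(q),q.mean(0))
q=P[box(c,P,[430,-40,75],[725,150,95])];print('knob',rect(q))
go(580,54,150,1.55)
E
```

```text
cover (array([580.7,  54.5, 131.7, 259.2]), np.float64(1.555)) [578.31446454  53.90625229  54.51735593]
knob (array([580.4,  55.4,  15.2,  43.6]), np.float64(1.563))
pos [162.6 499.2 231.3] yaw 1.256 tilt [-0. -0. -1.] t 1.1 grip 1.001 0.0 F [-0.5  0.3 -0. ] j1,6 [ 1.03 -0.22]
-> tx -534.8 ty -294.1 tz 81.3 az -0.294
```

```bash
python3 -m jog '[{"tx":-53,"ty":-29},{"tx":-53,"ty":-29},{"tx":-53,"ty":-29},{"tx":-53,"ty":-29},{"tx":-53,"ty":-29}]' 60; python3 -m jog '[{"tx":-53,"ty":-29},{"tx":-53,"ty":-29},{"tx":-53,"ty":-29},{"tx":-53,"ty":-29},{"tx":-53,"ty":-29}]'; python3 -m jog '[{"az":-0.15,"tz":30},{"az":-0.15,"tz":30},{"tz":20},{},{}]'; python3 -c "
from h import *
go(580.5,55,57,1.557)"
```

```text
pos [162.6 499.2 231.3] yaw 1.256 tilt [-0. -0. -1.] t 1.1 grip 1.001 0.0 F [-0.5  0.3 -0. ] j1,6 [ 1.03 -0.22]
-> tx -534.9 ty -292.9 tz 174.3 az -0.301schema error: expected keys tx, ty, tz, ax, ay, az, jaw
schema error: expected keys tx, ty, tz, ax, ay, az, jaw
schema error: expected keys tx, ty, tz, ax, ay, az, jaw
```

```bash
python3 -m jog '[{"tx":-53,"ty":-29,"tz":0,"ax":0,"ay":0,"az":0,"jaw":-1},{"tx":-53,"ty":-29,"tz":0,"ax":0,"ay":0,"az":0,"jaw":-1},{"tx":-53,"ty":-29,"tz":0,"ax":0,"ay":0,"az":0,"jaw":-1},{"tx":-53,"ty":-29,"tz":0,"ax":0,"ay":0,"az":0,"jaw":-1},{"tx":-53,"ty":-29,"tz":0,"ax":0,"ay":0,"az":0,"jaw":-1}]' 60
python3 -m jog '[{"tx":-53,"ty":-29,"tz":0,"ax":0,"ay":0,"az":0,"jaw":-1},{"tx":-53,"ty":-29,"tz":0,"ax":0,"ay":0,"az":0,"jaw":-1},{"tx":-53,"ty":-29,"tz":0,"ax":0,"ay":0,"az":0,"jaw":-1},{"tx":-53,"ty":-29,"tz":0,"ax":0,"ay":0,"az":0,"jaw":-1},{"tx":-53,"ty":-29,"tz":0,"ax":0,"ay":0,"az":0,"jaw":-1}]'
python3 -m jog '[{"tx":0,"ty":0,"tz":30,"ax":0,"ay":0,"az":-0.15,"jaw":-1},{"tx":0,"ty":0,"tz":30,"ax":0,"ay":0,"az":-0.15,"jaw":-1},{"tx":0,"ty":0,"tz":20,"ax":0,"ay":0,"az":0,"jaw":-1},{"tx":0,"ty":0,"tz":0,"ax":0,"ay":0,"az":0,"jaw":-1}]'; python3 -c "
from h import *
go(580.5,55,57,1.557)"
```

```text
time_s: 1.68
eef_pos: [370.8, 277.7, 231.5]
ee_rot: [0.0, 0.157, 0.988, 0.0]
force: [0.6, 0.6, -0.1]
grip_width: 1.0
grip_force: 0.0
time_s: 2.3
eef_pos: [577.9, 57.7, 231.4]
ee_rot: [0.0, 0.157, 0.988, 0.0]
force: [1.6, 1.5, 0.8]
grip_width: 0.997
grip_force: 0.0
time_s: 2.8
eef_pos: [576.1, 59.4, 150.1]
ee_rot: [-0.001, 0.008, 1.0, 0.0]
force: [0.2, 1.5, 0.2]
grip_width: 0.996
grip_force: 0.0
pos [576.1  59.4 150.1] yaw 1.556 tilt [-0.003  0.    -1.   ] t 2.8 grip 0.996 0.0 F [0.2 1.5 0.2] j1,6 [-0.1  -1.66]
-> tx -4.7 ty -4.3 tz 93.1 az -0.001
```

```bash
python3 -m jog '[{"tx":-4.7,"ty":-4.3,"tz":31,"ax":0,"ay":0,"az":0,"jaw":-1},{"tx":0,"ty":0,"tz":31,"ax":0,"ay":0,"az":0,"jaw":-1},{"tx":0,"ty":0,"tz":31,"ax":0,"ay":0,"az":0,"jaw":-1},{"tx":0,"ty":0,"tz":0,"ax":0,"ay":0,"az":0,"jaw":-1}]'
python3 -m jog '[{"tx":0,"ty":0,"tz":0,"ax":0,"ay":0,"az":0,"jaw":1},{"tx":0,"ty":0,"tz":0,"ax":0,"ay":0,"az":0,"jaw":1},{"tx":0,"ty":0,"tz":0,"ax":0,"ay":0,"az":0,"jaw":1},{"tx":0,"ty":0,"tz":0,"ax":0,"ay":0,"az":0,"jaw":1},{"tx":0,"ty":0,"tz":0,"ax":0,"ay":0,"az":0,"jaw":1}]'
python3 -m jog '[{"tx":0,"ty":0,"tz":0,"ax":0,"ay":0,"az":0,"jaw":1},{"tx":0,"ty":0,"tz":0,"ax":0,"ay":0,"az":0,"jaw":1},{"tx":0,"ty":0,"tz":0,"ax":0,"ay":0,"az":0,"jaw":1},{"tx":0,"ty":0,"tz":0,"ax":0,"ay":0,"az":0,"jaw":1},{"tx":0,"ty":0,"tz":0,"ax":0,"ay":0,"az":0,"jaw":1}]'; python3 -c "
from h import *
go(580.5,55,57,1.557)"
```

```text
time_s: 3.3
eef_pos: [580.8, 55.1, 57.6]
ee_rot: [-0.001, 0.007, 1.0, 0.0]
force: [-0.9, -0.6, 0.3]
grip_width: 1.003
grip_force: 0.0
time_s: 3.92
eef_pos: [581.8, 55.0, 59.1]
ee_rot: [0.001, 0.007, 1.0, -0.0]
force: [-1.8, 1.0, 6.6]
grip_width: 0.198
grip_force: 59.9
time_s: 4.55
eef_pos: [581.8, 55.0, 59.0]
ee_rot: [0.001, 0.007, 1.0, -0.0]
force: [-1.1, 0.3, 5.8]
grip_width: 0.197
grip_force: 59.9
pos [581.8  55.   59. ] yaw 1.556 tilt [ 0.001 -0.    -1.   ] t 4.5 grip 0.197 59.9 F [-1.1  0.3  5.8] j1,6 [-0.11 -1.66]
-> tx 1.3 ty -0.0 tz 2.0 az -0.001
```

```bash
python3 -m jog '[{"tx":0,"ty":0,"tz":-10,"ax":0,"ay":0,"az":0,"jaw":1},{"tx":0,"ty":0,"tz":-20,"ax":0,"ay":0,"az":0,"jaw":1},{"tx":0,"ty":0,"tz":-30,"ax":0,"ay":0,"az":0,"jaw":1},{"tx":0,"ty":0,"tz":-30,"ax":0,"ay":0,"az":0,"jaw":1},{"tx":0,"ty":0,"tz":0,"ax":0,"ay":0,"az":0,"jaw":1}]'; python3 -c "
from h import *
c=capture('top'); save(c,'lift'); go(520,347.5,149,1.63)
P=cloud(c); q=P[box(c,P,[430,-40,130],[725,150,149])];print(rect(q),q.mean(0)); print(vials(c))"
```

```text
time_s: 5.18
eef_pos: [582.2, 55.0, 150.1]
ee_rot: [0.002, 0.007, 1.0, -0.0]
force: [0.1, 0.5, -2.2]
grip_width: 0.198
grip_force: 58.8
pos [581.3  55.  148.2] yaw 1.556 tilt [ 0. -0. -1.] t 5.2 grip 0.198 58.8 F [-0.2 -0.8 -2.9] j1,6 [-0.11 -1.66]
-> tx 65.6 ty 291.5 tz -0.8 az -0.074
(array([580.2,  53.5, 129.4, 258. ]), np.float64(1.565)) [634.276774    46.7101886  144.83850259]
[[np.float64(573.0), np.float64(-162.0), np.int32(55)], [np.float64(568.0), np.float64(-44.0), np.int32(53)], [np.float64(517.0), np.float64(-173.0), np.int32(55)], [np.float64(508.0), np.float64(-51.0), np.int32(56)], [np.float64(502.0), np.float64(-106.0), np.int32(54)]]
```

View pics/lift.png

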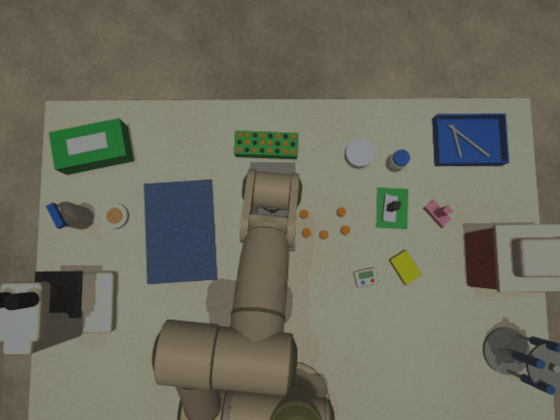

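The cover is held level above the dock, everything else unchanged. Carrying it to the pad.

```bash
python3 -m jog '[{"tx":8,"ty":30,"tz":0,"ax":0,"ay":0,"az":0,"jaw":1},{"tx":8,"ty":36,"tz":0,"ax":0,"ay":0,"az":0,"jaw":1},{"tx":8,"ty":36,"tz":0,"ax":0,"ay":0,"az":0,"jaw":1},{"tx":8,"ty":36,"tz":0,"ax":0,"ay":0,"az":0,"jaw":1},{"tx":8,"ty":36,"tz":0,"ax":0,"ay":0,"az":0,"jaw":1}]'
python3 -m jog '[{"tx":8,"ty":36,"tz":0,"ax":0,"ay":0,"az":0,"jaw":1},{"tx":8,"ty":36,"tz":0,"ax":0,"ay":0,"az":0,"jaw":1},{"tx":8,"ty":30,"tz":0,"ax":0,"ay":0,"az":0,"jaw":1},{"tx":0,"ty":15,"tz":0,"ax":0,"ay":0,"az":-0.065,"jaw":1},{"tx":0,"ty":0,"tz":0,"ax":0,"ay":0,"az":0,"jaw":1}]'
python3 -c "
from h import *
go(520,347.5,61,1.625)"
```

```text
time_s: 5.85
eef_pos: [542.8, 230.5, 146.2]
ee_rot: [-0.002, 0.007, 1.0, -0.0]
force: [0.1, 0.7, -2.8]
grip_width: 0.197
grip_force: 58.9
time_s: 6.48
eef_pos: [520.8, 347.3, 146.3]
ee_rot: [-0.001, -0.026, 1.0, -0.001]
force: [1.2, -0.5, -3.6]
grip_width: 0.194
grip_force: 58.9
pos [520.8 347.3 146.3] yaw 1.622 tilt [-0.003 -0.001 -1.   ] t 6.5 grip 0.194 58.9 F [ 1.2 -0.5 -3.6] j1,6 [ 0.4  -1.22]
-> tx 0.5 ty 0.4 tz 85.3 az -0.003
```

```bash
python3 -m jog '[{"tx":0,"ty":0,"tz":30,"ax":0,"ay":0,"az":0,"jaw":1},{"tx":0,"ty":0,"tz":30,"ax":0,"ay":0,"az":0,"jaw":1},{"tx":0,"ty":0,"tz":18,"ax":0,"ay":0,"az":0,"jaw":1},{"tx":0,"ty":0,"tz":4,"ax":0,"ay":0,"az":0,"jaw":1},{"tx":0,"ty":0,"tz":3,"ax":0,"ay":0,"az":0,"jaw":1}]'
python3 -m jog '[{"tx":0,"ty":0,"tz":2,"ax":0,"ay":0,"az":0,"jaw":1},{"tx":0,"ty":0,"tz":0,"ax":0,"ay":0,"az":0,"jaw":1},{"tx":0,"ty":0,"tz":0,"ax":0,"ay":0,"az":0,"jaw":-0.2},{"tx":0,"ty":0,"tz":0,"ax":0,"ay":0,"az":0,"jaw":-0.6},{"tx":0,"ty":0,"tz":0,"ax":0,"ay":0,"az":0,"jaw":-0.6}]'
python3 -m jog '[{"tx":0,"ty":0,"tz":0,"ax":0,"ay":0,"az":0,"jaw":-1},{"tx":0,"ty":0,"tz":0,"ax":0,"ay":0,"az":0,"jaw":-1},{"tx":0,"ty":0,"tz":-40,"ax":0,"ay":0,"az":0,"jaw":-1},{"tx":0,"ty":0,"tz":-60,"ax":0,"ay":0,"az":0,"jaw":-1},{"tx":0,"ty":0,"tz":-60,"ax":0,"ay":0,"az":0,"jaw":-1}]'
python3 -c "
from h import *
go(586,-318,220,1.39)"
```

```text
time_s: 7.1
eef_pos: [522.2, 346.9, 64.0]
ee_rot: [0.001, -0.025, 1.0, 0.0]
force: [0.4, 0.2, -2.7]
grip_width: 0.196
grip_force: 58.9
time_s: 7.72
eef_pos: [521.8, 347.0, 61.6]
ee_rot: [0.0, -0.025, 1.0, 0.0]
force: [0.5, 0.8, -0.8]
grip_width: 0.8
grip_force: 0.0
time_s: 8.35
eef_pos: [521.4, 346.8, 223.1]
ee_rot: [-0.0, -0.025, 1.0, -0.0]
force: [0.8, -0.0, -0.2]
grip_width: 1.003
grip_force: 0.0
pos [521.4 346.8 223.1] yaw 1.621 tilt [-0. -0. -1.] t 8.3 grip 1.003 0.0 F [ 0.8 -0.  -0.2] j1,6 [ 0.4  -1.22]
-> tx -31.1 ty -667.2 tz 3.2 az 0.231
```

```bash
python3 -c "
from h import *
c=capture('top'); P=cloud(c); q=P[box(c,P,[430,-40,30],[712,150,50])];print('dock',rect(q),q.mean(0)); print(vials(c))
q=P[box(c,P,[520,-400,90],[680,-260,120])];print('post',rect(q),q.mean(0))
cv2.imwrite('pics/dock.png',cv2.resize(c['color'][160:270,225:425,::-1],None,fx=4,fy=4,interpolation=2))
"
python3 -m jog '[{"tx":-3,"ty":-60,"tz":0,"ax":0,"ay":0,"az":0,"jaw":-1},{"tx":-3,"ty":-60,"tz":0,"ax":0,"ay":0,"az":0,"jaw":-1},{"tx":-3,"ty":-60,"tz":0,"ax":0,"ay":0,"az":0,"jaw":-1},{"tx":-3,"ty":-60,"tz":0,"ax":0,"ay":0,"az":0,"jaw":-1},{"tx":-3,"ty":-60,"tz":0,"ax":0,"ay":0,"az":0,"jaw":-1}]'
python3 -m jog '[{"tx":-3,"ty":-60,"tz":0,"ax":0,"ay":0,"az":0,"jaw":-1},{"tx":-3,"ty":-60,"tz":0,"ax":0,"ay":0,"az":0,"jaw":-1},{"tx":-3,"ty":-60,"tz":0,"ax":0,"ay":0,"az":0,"jaw":-1},{"tx":-3,"ty":-60,"tz":0,"ax":0,"ay":0,"az":0,"jaw":-1},{"tx":-3,"ty":-60,"tz":0,"ax":0,"ay":0,"az":0,"jaw":-1}]'
python3 -m jog '[{"tx":0,"ty":-60,"tz":0,"ax":0,"ay":0,"az":0,"jaw":-1},{"tx":0,"ty":0,"tz":0,"ax":0,"ay":0,"az":0.12,"jaw":-1},{"tx":0,"ty":0,"tz":30,"ax":0,"ay":0,"az":0.11,"jaw":-1},{"tx":0,"ty":0,"tz":0,"ax":0,"ay":0,"az":0,"jaw":-1}]'
python3 -c "
from h import *
c=capture('top'); P=cloud(c)
m=box(c,P,[400,230,49],[660,460,62]);q=P[m];print('cover',rect(q),q.mean(0))
go(586,-318,61,1.39)"
```

```text
dock (array([580.3,  33.7, 146.7, 233.3]), np.float64(1.567)) [584.27146274  66.51817695  41.19242476]
[[np.float64(573.0), np.float64(-162.0), np.int32(55)], [np.float64(568.0), np.float64(-44.0), np.int32(52)], [np.float64(516.0), np.float64(-173.0), np.int32(54)], [np.float64(508.0), np.float64(-51.0), np.int32(56)], [np.float64(502.0), np.float64(-106.0), np.int32(54)]]
post (array([ 587.6, -317.4,   22.1,   22.9]), np.float64(-0.216)) [ 586.75944342 -316.9163305    98.96443904]
time_s: 9.02
eef_pos: [551.6, 46.1, 221.3]
ee_rot: [0.0, -0.025, 1.0, -0.0]
force: [1.0, 0.9, -0.5]
grip_width: 1.001
grip_force: 0.0
time_s: 9.65
eef_pos: [581.7, -252.8, 221.2]
ee_rot: [0.0, -0.025, 1.0, -0.0]
force: [0.5, 0.9, 0.6]
grip_width: 0.999
grip_force: 0.0
time_s: 10.15
eef_pos: [583.9, -310.3, 188.9]
ee_rot: [-0.002, 0.089, 0.996, 0.001]
force: [-0.2, -0.0, 0.6]
grip_width: 0.999
grip_force: 0.0
cover (array([524.2, 346.7, 133.6, 251.2]), np.float64(-1.521)) [524.36747538 346.17137798  54.58186384]
pos [ 584.5 -310.6  190.9] yaw 1.393 tilt [-0.001  0.001 -1.   ] t 10.2 grip 0.999 0.0 F [0.1 0.4 0.8] j1,6 [-0.67 -2.06]
-> tx -2.9 ty -7.1 tz 129.9 az 0.003
```

View pics/dock.png

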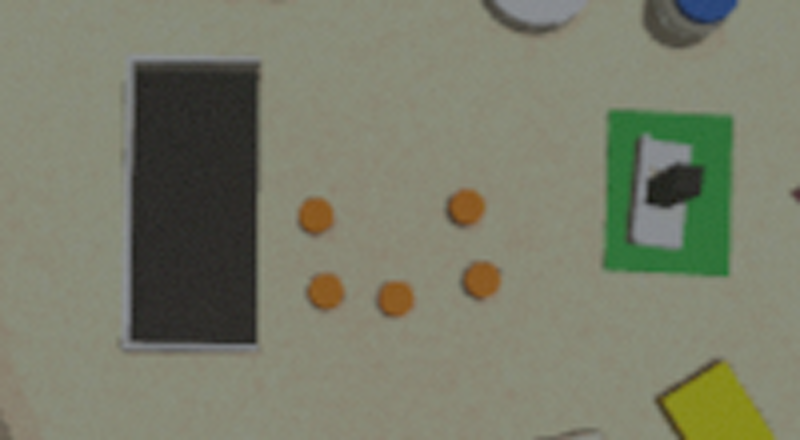

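The dock is open to the right with its mouth at column ~258 of the crop; five vials stand before it; bar unmoved. Gripping the bar.

```bash
python3 -m jog '[{"tx":-2.5,"ty":-7,"tz":40,"ax":0,"ay":0,"az":0,"jaw":-1},{"tx":0,"ty":0,"tz":45,"ax":0,"ay":0,"az":0,"jaw":-1},{"tx":0,"ty":0,"tz":43,"ax":0,"ay":0,"az":0,"jaw":-1},{"tx":0,"ty":0,"tz":0,"ax":0,"ay":0,"az":0,"jaw":-0.4},{"tx":0,"ty":0,"tz":0,"ax":0,"ay":0,"az":0,"jaw":0}]'
python3 -m jog '[{"tx":0,"ty":0,"tz":0,"ax":0,"ay":0,"az":0,"jaw":0.3},{"tx":0,"ty":0,"tz":0,"ax":0,"ay":0,"az":0,"jaw":1},{"tx":0,"ty":0,"tz":0,"ax":0,"ay":0,"az":0,"jaw":1},{"tx":0,"ty":0,"tz":0,"ax":0,"ay":0,"az":0,"jaw":1},{"tx":0,"ty":0,"tz":0,"ax":0,"ay":0,"az":0,"jaw":1}]' 70
python3 -m jog '[{"tx":0,"ty":0,"tz":-10,"ax":0,"ay":0,"az":0,"jaw":1},{"tx":0,"ty":0,"tz":-25,"ax":0,"ay":0,"az":0,"jaw":1},{"tx":0,"ty":0,"tz":-35,"ax":0,"ay":0,"az":0,"jaw":1},{"tx":0,"ty":0,"tz":0,"ax":0,"ay":0,"az":0,"jaw":1},{"tx":0,"ty":0,"tz":0,"ax":0,"ay":0,"az":0,"jaw":1}]'
python3 -c "
from h import *
go(590,-240,120,1.567)"
```

```text
time_s: 10.82
eef_pos: [587.1, -318.8, 66.2]
ee_rot: [0.002, 0.089, 0.996, -0.001]
force: [0.5, -0.2, -0.3]
grip_width: 0.606
grip_force: 0.0
time_s: 11.45
eef_pos: [586.7, -318.8, 65.5]
ee_rot: [0.001, 0.09, 0.996, -0.001]
force: [-1.5, 0.6, 7.0]
grip_width: 0.249
grip_force: 68.9
time_s: 12.08
eef_pos: [585.5, -317.7, 132.1]
ee_rot: [-0.001, 0.09, 0.996, 0.001]
force: [-0.1, -0.3, -2.5]
grip_width: 0.252
grip_force: 68.3
pos [ 585.5 -317.7  132.1] yaw 1.391 tilt [-0.002  0.001 -1.   ] t 12.1 grip 0.252 68.3 F [-0.1 -0.3 -2.5] j1,6 [-0.67 -2.06]
-> tx 9.5 ty 77.2 tz 12.2 az -0.176
```

```bash
python3 -m jog '[{"tx":0,"ty":35,"tz":0,"ax":0,"ay":0,"az":0,"jaw":1},{"tx":0,"ty":50,"tz":0,"ax":0,"ay":0,"az":0,"jaw":1},{"tx":0,"ty":20,"tz":0,"ax":0,"ay":0,"az":-0.09,"jaw":1},{"tx":0,"ty":0,"tz":20,"ax":0,"ay":0,"az":-0.086,"jaw":1},{"tx":0,"ty":0,"tz":0,"ax":0,"ay":0,"az":0,"jaw":1}]'
python3 -c "
from h import *
c=capture('top');P=cloud(c);print(vials(c))
go(595,-215,67,1.567)"
```

```text
time_s: 12.7
eef_pos: [603.5, -213.9, 110.5]
ee_rot: [-0.002, 0.002, 1.0, 0.001]
force: [-1.1, 0.2, -1.5]
grip_width: 0.247
grip_force: 68.7
[[np.float64(568.0), np.float64(-44.0), np.int32(52)], [np.float64(508.0), np.float64(-51.0), np.int32(56)], [np.float64(502.0), np.float64(-106.0), np.int32(54)]]
pos [ 604.1 -214.5  111.9] yaw 1.565 tilt [-0.003  0.002 -1.   ] t 12.8 grip 0.245 68.6 F [ 0.6 -0.6 -2.6] j1,6 [-0.52 -2.09]
-> tx 8.9 ty -0.6 tz 44.9 az -0.002
```

```bash
python3 -m jog '[{"tx":8,"ty":0,"tz":20,"ax":0,"ay":0,"az":0,"jaw":1},{"tx":0,"ty":0,"tz":20,"ax":0,"ay":0,"az":0,"jaw":1},{"tx":0,"ty":0,"tz":5,"ax":0,"ay":0,"az":0,"jaw":1},{"tx":0,"ty":0,"tz":0,"ax":0,"ay":0,"az":0,"jaw":1}]'
python3 -c "
from h import *
c=capture('scene');print(vials(c));save(c,'s1')
go(595,14,67,1.567)"
```

```text
time_s: 13.25
eef_pos: [596.9, -215.1, 68.7]
ee_rot: [0.0, 0.002, 1.0, -0.0]
force: [0.8, -0.1, -3.1]
grip_width: 0.248
grip_force: 68.7
[[np.float64(509.0), np.float64(-52.0), np.int32(34)], [np.float64(569.0), np.float64(-46.0), np.int32(37)], [np.float64(572.0), np.float64(-161.0), np.int32(27)]]
pos [ 597.1 -215.1   69.1] yaw 1.566 tilt [ 0.001 -0.001 -1.   ] t 13.3 grip 0.252 68.7 F [ 0.1  0.1 -2.6] j1,6 [-0.53 -2.1 ]
-> tx 3.2 ty 229.1 tz 2.0 az -0.001
```

View pics/s1.png

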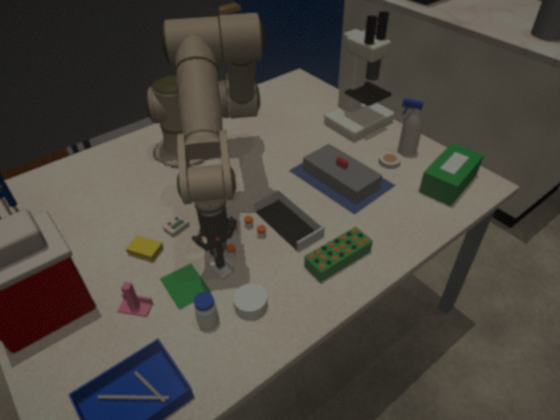

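The bar is held upright just behind vial (231,248); the cover stands on the pad. Sweeping the first lane.

```bash
python3 -m jog '[{"tx":2,"ty":8,"tz":1,"ax":0,"ay":0,"az":0,"jaw":1},{"tx":0,"ty":10,"tz":0,"ax":0,"ay":0,"az":0,"jaw":1},{"tx":0,"ty":10,"tz":0,"ax":0,"ay":0,"az":0,"jaw":1},{"tx":0,"ty":12,"tz":0,"ax":0,"ay":0,"az":0,"jaw":1},{"tx":0,"ty":12,"tz":0,"ax":0,"ay":0,"az":0,"jaw":1}]'
python3 -m jog '[{"tx":0,"ty":12,"tz":0,"ax":0,"ay":0,"az":0,"jaw":1},{"tx":0,"ty":12,"tz":0,"ax":0,"ay":0,"az":0,"jaw":1},{"tx":0,"ty":12,"tz":0,"ax":0,"ay":0,"az":0,"jaw":1},{"tx":0,"ty":12,"tz":0,"ax":0,"ay":0,"az":0,"jaw":1},{"tx":0,"ty":12,"tz":0,"ax":0,"ay":0,"az":0,"jaw":1}]'
python3 -c "
from h import *
c=capture('scene');print(vials(c));c=capture('top');print(vials(c))
go(595,14,67,1.567)"
```

```text
time_s: 13.92
eef_pos: [595.0, -161.8, 67.4]
ee_rot: [0.0, 0.002, 1.0, -0.0]
force: [1.0, -0.1, -0.6]
grip_width: 0.248
grip_force: 68.8
time_s: 14.55
eef_pos: [595.2, -102.0, 67.3]
ee_rot: [0.0, 0.002, 1.0, -0.0]
force: [0.1, -0.7, -2.7]
grip_width: 0.25
grip_force: 68.9
[[np.float64(566.0), np.float64(-41.0), np.int32(24)], [np.float64(517.0), np.float64(-175.0), np.int32(41)]]
[]
pos [ 595.1 -101.4   67.3] yaw 1.568 tilt [-0.  0. -1.] t 14.7 grip 0.251 68.7 F [ 0.4 -0.6 -1.9] j1,6 [-0.36 -1.93]
-> tx 0.4 ty 115.4 tz 0.3 az 0.001
```

```bash
python3 -m jog '[{"tx":0,"ty":12,"tz":0,"ax":0,"ay":0,"az":0,"jaw":1},{"tx":0,"ty":12,"tz":0,"ax":0,"ay":0,"az":0,"jaw":1},{"tx":0,"ty":12,"tz":0,"ax":0,"ay":0,"az":0,"jaw":1},{"tx":0,"ty":12,"tz":0,"ax":0,"ay":0,"az":0,"jaw":1},{"tx":0,"ty":12,"tz":0,"ax":0,"ay":0,"az":0,"jaw":1}]'
python3 -m jog '[{"tx":0,"ty":12,"tz":0,"ax":0,"ay":0,"az":0,"jaw":1},{"tx":0,"ty":12,"tz":0,"ax":0,"ay":0,"az":0,"jaw":1},{"tx":0,"ty":12,"tz":0,"ax":0,"ay":0,"az":0,"jaw":1},{"tx":0,"ty":10,"tz":0,"ax":0,"ay":0,"az":0,"jaw":1},{"tx":0,"ty":8,"tz":0,"ax":0,"ay":0,"az":0,"jaw":1}]'
python3 -m jog '[{"tx":0,"ty":0,"tz":0,"ax":0,"ay":0,"az":0,"jaw":1},{"tx":0,"ty":-15,"tz":0,"ax":0,"ay":0,"az":0,"jaw":1},{"tx":0,"ty":-40,"tz":0,"ax":0,"ay":0,"az":0,"jaw":1},{"tx":0,"ty":-45,"tz":-20,"ax":0,"ay":0,"az":0,"jaw":1},{"tx":0,"ty":-40,"tz":-30,"ax":0,"ay":0,"az":0,"jaw":1}]'
python3 -m jog '[{"tx":0,"ty":-50,"tz":0,"ax":0,"ay":0,"az":0,"jaw":1},{"tx":0,"ty":-50,"tz":0,"ax":0,"ay":0,"az":0,"jaw":1},{"tx":0,"ty":0,"tz":0,"ax":0,"ay":0,"az":0,"jaw":1}]'
python3 -c "
from h import *
c=capture('scene');print(vials(c));save(c,'s2');c=capture('top');print(vials(c))
cv2.imwrite('pics/t2.png',cv2.resize(c['color'][160:270,225:425,::-1],None,fx=4,fy=4,interpolation=2))
go(508,-235,67,1.567)"
```

```text
time_s: 15.28
eef_pos: [595.4, -41.9, 67.3]
ee_rot: [0.0, 0.002, 1.0, -0.0]
force: [0.1, -1.1, -2.4]
grip_width: 0.248
grip_force: 68.7
time_s: 15.9
eef_pos: [595.6, 11.9, 67.3]
ee_rot: [0.0, 0.002, 1.0, -0.0]
force: [0.0, -0.9, -2.1]
grip_width: 0.247
grip_force: 68.7
time_s: 16.52
eef_pos: [594.2, -131.6, 117.2]
ee_rot: [-0.001, 0.003, 1.0, 0.0]
force: [1.2, 0.3, -2.6]
grip_width: 0.245
grip_force: 68.6
time_s: 16.9
eef_pos: [593.6, -233.5, 117.0]
ee_rot: [0.0, 0.005, 1.0, -0.0]
force: [-0.4, 1.1, -3.0]
grip_width: 0.247
grip_force: 69.1
[[np.float64(566.0), np.float64(47.0), np.int32(92)], [np.float64(509.0), np.float64(-52.0), np.int32(33)], [np.float64(501.0), np.float64(-105.0), np.int32(31)]]
[[np.float64(566.0), np.float64(48.0), np.int32(132)], [np.float64(508.0), np.float64(-51.0), np.int32(56)], [np.float64(502.0), np.float64(-106.0), np.int32(54)]]
pos [ 594.1 -229.8  117. ] yaw 1.565 tilt [-0.  0. -1.] t 17.0 grip 0.251 69.1 F [ 0.6  1.  -2.8] j1,6 [-0.55 -2.12]
-> tx 86.1 ty -5.7 tz 50.1 az -0.002
```

View pics/t2.png

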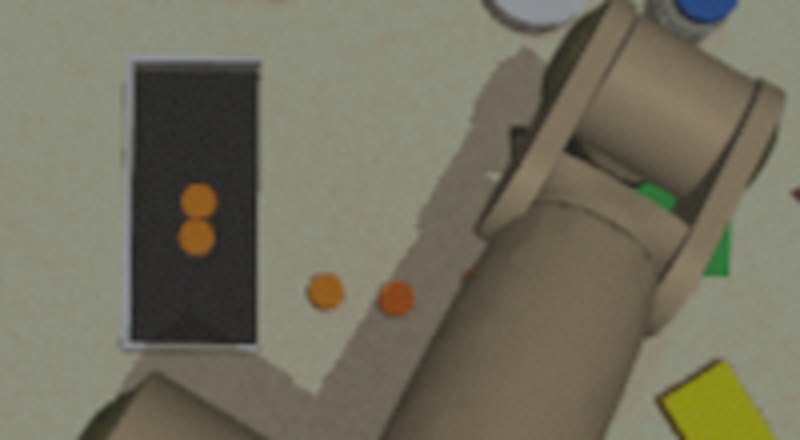

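Two vials are side by side in the dock (crop 197,220); three remain in the lower lane. Second sweep.

```bash
python3 -m jog '[{"tx":42,"ty":2,"tz":0,"ax":0,"ay":0,"az":0,"jaw":1},{"tx":42,"ty":2,"tz":0,"ax":0,"ay":0,"az":0,"jaw":1},{"tx":0,"ty":0,"tz":25,"ax":0,"ay":0,"az":0,"jaw":1},{"tx":0,"ty":0,"tz":25,"ax":0,"ay":0,"az":0,"jaw":1},{"tx":0,"ty":0,"tz":0,"ax":0,"ay":0,"az":0,"jaw":1}]'
python3 -c "
from h import *
c=capture('scene');print(vials(c));c=capture('top');print(vials(c))
go(518,-10,67.3,1.567)"
```

```text
time_s: 17.62
eef_pos: [510.3, -223.6, 66.8]
ee_rot: [-0.001, 0.001, 1.0, 0.001]
force: [-0.2, -0.4, -2.0]
grip_width: 0.245
grip_force: 70.7
[[np.float64(565.0), np.float64(48.0), np.int32(90)], [np.float64(509.0), np.float64(-53.0), np.int32(31)], [np.float64(503.0), np.float64(-107.0), np.int32(39)], [np.float64(515.0), np.float64(-173.0), np.int32(32)]]
[[np.float64(566.0), np.float64(48.0), np.int32(132)], [np.float64(517.0), np.float64(-171.0), np.int32(45)], [np.float64(508.0), np.float64(-51.0), np.int32(56)], [np.float64(502.0), np.float64(-106.0), np.int32(54)]]
pos [ 510.9 -224.    67.9] yaw 1.568 tilt [ 0.  0. -1.] t 17.7 grip 0.251 70.7 F [ 0.4  0.  -1.9] j1,6 [-0.62 -2.19]
-> tx -6.5 ty 214.0 tz 0.6 az 0.001
```

```bash
python3 -m jog '[{"tx":0,"ty":10,"tz":0.5,"ax":0,"ay":0,"az":0,"jaw":1},{"tx":0,"ty":10,"tz":0,"ax":0,"ay":0,"az":0,"jaw":1},{"tx":0,"ty":12,"tz":0,"ax":0,"ay":0,"az":0,"jaw":1},{"tx":0,"ty":12,"tz":0,"ax":0,"ay":0,"az":0,"jaw":1},{"tx":0,"ty":12,"tz":0,"ax":0,"ay":0,"az":0,"jaw":1}]'
python3 -m jog '[{"tx":-1,"ty":12,"tz":0,"ax":0,"ay":0,"az":0,"jaw":1},{"tx":-1,"ty":12,"tz":0,"ax":0,"ay":0,"az":0,"jaw":1},{"tx":-1,"ty":12,"tz":0,"ax":0,"ay":0,"az":0,"jaw":1},{"tx":-1,"ty":12,"tz":0,"ax":0,"ay":0,"az":0,"jaw":1},{"tx":-1,"ty":12,"tz":0,"ax":0,"ay":0,"az":0,"jaw":1}]'
python3 -c "
from h import *
c=capture('scene');print(vials(c));save(c,'s3');c=capture('top');print(vials(c))
go(518,-10,67.3,1.567)"
```

```text
time_s: 18.35
eef_pos: [510.9, -167.5, 66.9]
ee_rot: [0.0, 0.002, 1.0, -0.0]
force: [0.0, -1.6, -2.7]
grip_width: 0.248
grip_force: 70.8
time_s: 18.98
eef_pos: [516.2, -107.7, 66.8]
ee_rot: [-0.0, 0.002, 1.0, -0.0]
force: [-0.0, -1.3, -1.1]
grip_width: 0.247
grip_force: 70.8
[[np.float64(566.0), np.float64(48.0), np.int32(89)], [np.float64(513.0), np.float64(-59.0), np.int32(51)]]
[[np.float64(566.0), np.float64(48.0), np.int32(132)], [np.float64(510.0), np.float64(-42.0), np.int32(32)]]
pos [ 516.1 -107.2   66.7] yaw 1.568 tilt [-0.  0. -1.] t 19.1 grip 0.243 70.8 F [ 0.1 -0.6 -2.5] j1,6 [-0.43 -2.  ]
-> tx -1.6 ty 97.2 tz -0.5 az 0.001
```

View pics/s3.png

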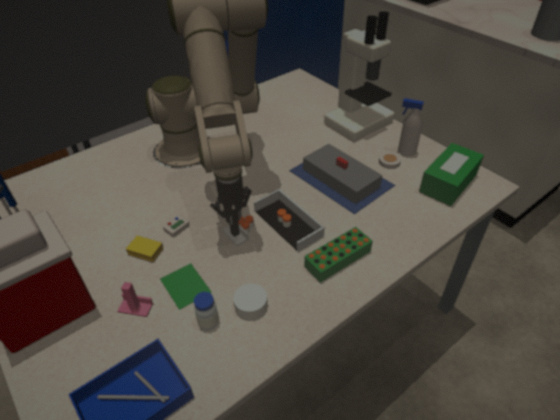

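Two vials show at (246,222) before the bar, the third is hidden by the gripper. Continuing.

```bash
python3 -m jog '[{"tx":-1,"ty":12,"tz":0,"ax":0,"ay":0,"az":0,"jaw":1},{"tx":-1,"ty":12,"tz":0,"ax":0,"ay":0,"az":0,"jaw":1},{"tx":-1,"ty":12,"tz":0,"ax":0,"ay":0,"az":0,"jaw":1},{"tx":0,"ty":12,"tz":0,"ax":0,"ay":0,"az":0,"jaw":1}]'
python3 -m jog '[{"tx":0,"ty":12,"tz":0,"ax":0,"ay":0,"az":0,"jaw":1},{"tx":0,"ty":12,"tz":0,"ax":0,"ay":0,"az":0,"jaw":1},{"tx":0,"ty":12,"tz":0,"ax":0,"ay":0,"az":0,"jaw":1},{"tx":0,"ty":10,"tz":0,"ax":0,"ay":0,"az":0,"jaw":1},{"tx":0,"ty":5,"tz":0,"ax":0,"ay":0,"az":0,"jaw":1}]'
python3 -c "
from h import *
c=capture('scene');print(vials(c));save(c,'s4');c=capture('top');print(vials(c))
cv2.imwrite('pics/s4c.png',cv2.resize(capture('scene')['color'][170:270,190:340,::-1],None,fx=5,fy=5,interpolation=2))
go(519,-8,67.3,1.567)"
```

```text
time_s: 19.58
eef_pos: [519.4, -59.6, 66.8]
ee_rot: [-0.0, 0.002, 1.0, 0.0]
force: [-1.0, -1.3, -1.6]
grip_width: 0.249
grip_force: 70.7
time_s: 20.2
eef_pos: [519.5, -8.8, 66.8]
ee_rot: [0.0, 0.002, 1.0, -0.0]
force: [0.7, 0.6, -2.2]
grip_width: 0.247
grip_force: 70.8
[[np.float64(514.0), np.float64(43.0), np.int32(46)], [np.float64(566.0), np.float64(50.0), np.int32(70)]]
[]
pos [519.6  -9.4  66.8] yaw 1.567 tilt [ 0.  0. -1.] t 20.4 grip 0.246 70.8 F [-1.3 -0.1 -2.4] j1,6 [-0.24 -1.81]
-> tx 0.6 ty 1.4 tz -0.5 az 0.000
```

View pics/s4c.png

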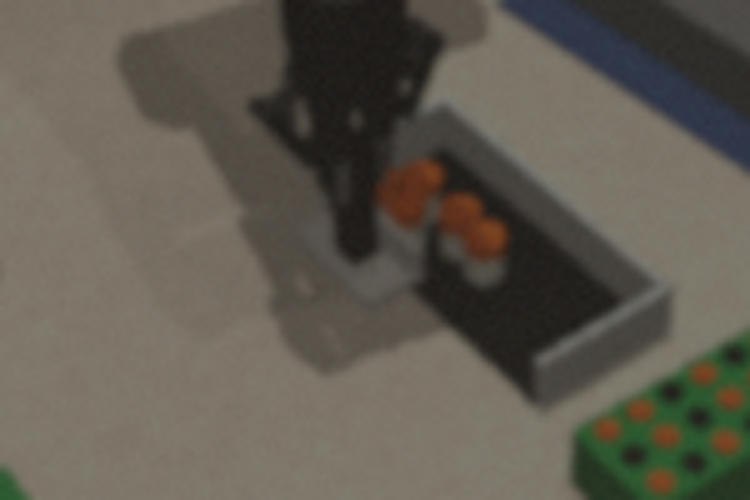

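All five are in the dock, the last three bunched at the bar face (crop 410,190). A bit deeper, then retreat.

```bash
python3 -m jog '[{"tx":0,"ty":6,"tz":0,"ax":0,"ay":0,"az":0,"jaw":1},{"tx":0,"ty":7,"tz":0,"ax":0,"ay":0,"az":0,"jaw":1},{"tx":0,"ty":0,"tz":0,"ax":0,"ay":0,"az":0,"jaw":1},{"tx":0,"ty":-15,"tz":0,"ax":0,"ay":0,"az":0,"jaw":1},{"tx":0,"ty":-40,"tz":0,"ax":0,"ay":0,"az":0,"jaw":1}]'
python3 -m jog '[{"tx":0,"ty":-45,"tz":-25,"ax":0,"ay":0,"az":0,"jaw":1},{"tx":-20,"ty":-50,"tz":-25,"ax":0,"ay":0,"az":0,"jaw":1},{"tx":-20,"ty":-55,"tz":0,"ax":0,"ay":0,"az":0,"jaw":1},{"tx":-20,"ty":-55,"tz":0,"ax":0,"ay":0,"az":0,"jaw":1},{"tx":-6,"ty":-55,"tz":0,"ax":0,"ay":0,"az":0,"jaw":1}]'
python3 -c "
from h import *
c=capture('top');print(vials(c))
H=cv2.cvtColor(c['color'],cv2.COLOR_RGB2HSV); hh=H[...,0];S=H[...,1]
cv2.imwrite('pics/t5.png',cv2.resize(c['color'][160:270,225:425,::-1],None,fx=4,fy=4,interpolation=2))
go(588,-329,117,1.506)"
```

```text
time_s: 20.98
eef_pos: [519.3, -52.0, 66.8]
ee_rot: [0.0, 0.001, 1.0, 0.0]
force: [0.3, -0.2, -1.9]
grip_width: 0.245
grip_force: 70.8
time_s: 21.6
eef_pos: [584.3, -314.7, 116.5]
ee_rot: [0.0, 0.002, 1.0, -0.0]
force: [1.6, 0.1, -1.9]
grip_width: 0.25
grip_force: 70.8
[[np.float64(566.0), np.float64(48.0), np.int32(132)], [np.float64(508.0), np.float64(46.0), np.int32(199)]]
pos [ 583.3 -321.5  116.2] yaw 1.562 tilt [ 0.001 -0.004 -1.   ] t 21.6 grip 0.248 70.9 F [-4.4 -6.1 -1.7] j1,6 [-0.68 -2.24]
-> tx -4.8 ty -7.4 tz -0.8 az 0.056
```

View pics/t5.png

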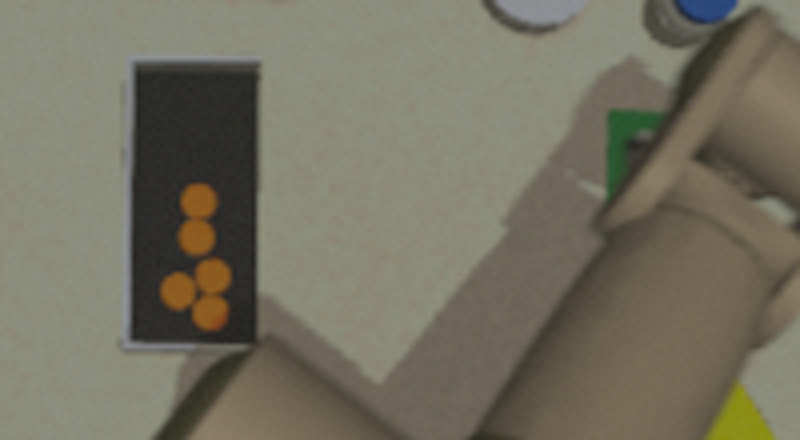

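All five stand well inside the dock. Now the bar goes back on its mat.

```bash
python3 -m jog '[{"tx":-4,"ty":-5,"tz":0,"ax":0,"ay":0,"az":0.058,"jaw":1},{"tx":0,"ty":0,"tz":25,"ax":0,"ay":0,"az":0,"jaw":1},{"tx":0,"ty":0,"tz":20,"ax":0,"ay":0,"az":0,"jaw":1},{"tx":0,"ty":0,"tz":0,"ax":0,"ay":0,"az":0,"jaw":1}]'
python3 -c "
from h import *
go(588,-329,66,1.506)"
```

```text
time_s: 22.15
eef_pos: [587.1, -317.1, 70.1]
ee_rot: [-0.001, 0.031, 1.0, 0.001]
force: [0.0, -0.9, -1.9]
grip_width: 0.247
grip_force: 70.8
pos [ 587.1 -317.1   70.1] yaw 1.508 tilt [-0.003  0.002 -1.   ] t 22.1 grip 0.247 70.8 F [ 0.  -0.9 -1.9] j1,6 [-0.67 -2.18]
-> tx -1.7 ty -11.8 tz 4.0 az 0.002
```

```bash
python3 -m jog '[{"tx":-1,"ty":-12,"tz":0,"ax":0,"ay":0,"az":0,"jaw":1},{"tx":0,"ty":0,"tz":2,"ax":0,"ay":0,"az":0,"jaw":1},{"tx":0,"ty":0,"tz":2,"ax":0,"ay":0,"az":0,"jaw":1},{"tx":0,"ty":0,"tz":1,"ax":0,"ay":0,"az":0,"jaw":1},{"tx":0,"ty":0,"tz":0,"ax":0,"ay":0,"az":0,"jaw":1}]'
python3 -c "
from h import *
go(588,-329,65.5,1.506)"
```

```text
time_s: 22.78
eef_pos: [588.7, -328.6, 66.8]
ee_rot: [-0.0, 0.031, 1.0, 0.0]
force: [-0.1, -0.9, -2.4]
grip_width: 0.25
grip_force: 70.9
pos [ 588.7 -328.6   66.8] yaw 1.509 tilt [-0.  0. -1.] t 22.8 grip 0.25 70.9 F [-0.1 -0.9 -2.4] j1,6 [-0.68 -2.19]
-> tx 0.6 ty -0.5 tz 1.3 az 0.003
```

```bash
python3 -m jog '[{"tx":0,"ty":0,"tz":1,"ax":0,"ay":0,"az":0,"jaw":1},{"tx":0,"ty":0,"tz":1,"ax":0,"ay":0,"az":0,"jaw":1},{"tx":0,"ty":0,"tz":0,"ax":0,"ay":0,"az":0,"jaw":1}]'
python3 -m jog '[{"tx":0,"ty":0,"tz":0,"ax":0,"ay":0,"az":0,"jaw":0.2},{"tx":0,"ty":0,"tz":0,"ax":0,"ay":0,"az":0,"jaw":-0.2},{"tx":0,"ty":0,"tz":0,"ax":0,"ay":0,"az":0,"jaw":-0.6},{"tx":0,"ty":0,"tz":0,"ax":0,"ay":0,"az":0,"jaw":-1},{"tx":0,"ty":0,"tz":0,"ax":0,"ay":0,"az":0,"jaw":-1}]'
python3 -m jog '[{"tx":0,"ty":0,"tz":-20,"ax":0,"ay":0,"az":0,"jaw":-1},{"tx":0,"ty":0,"tz":-50,"ax":0,"ay":0,"az":0,"jaw":-1},{"tx":0,"ty":0,"tz":-60,"ax":0,"ay":0,"az":0,"jaw":-1},{"tx":0,"ty":0,"tz":-30,"ax":0,"ay":0,"az":0,"jaw":-1},{"tx":0,"ty":0,"tz":0,"ax":0,"ay":0,"az":0,"jaw":-1}]'
python3 -c "
from h import *
c=capture('top');P=cloud(c)
q=P[box(c,P,[400,230,49],[660,460,62])];print('cover',rect(q),q.mean(0)); q=P[box(c,P,[400,230,74],[660,460,90])];print('knob',rect(q),q.mean(0))
print(vials(c))
go(522,347,220,1.62)"
```

```text
time_s: 23.15
eef_pos: [588.6, -328.8, 65.0]
ee_rot: [0.0, 0.031, 1.0, -0.0]
force: [-1.0, 0.4, -0.2]
grip_width: 0.25
grip_force: 71.2
time_s: 23.78
eef_pos: [588.6, -328.8, 64.8]
ee_rot: [0.0, 0.031, 1.0, -0.0]
force: [0.3, -0.4, -0.0]
grip_width: 1.001
grip_force: 0.0
time_s: 24.4
eef_pos: [589.3, -329.2, 229.1]
ee_rot: [0.003, 0.031, 1.0, -0.002]
force: [0.2, 0.1, -1.2]
grip_width: 1.001
grip_force: 0.0
cover (array([524.1, 346.9, 133.8, 250.9]), np.float64(-1.523)) [523.52413139 346.06978462  54.61815472]
knob (array([519.5, 347. ,  19.1,  42.6]), np.float64(-1.521)) [520.05435069 346.1170275   81.08877093]
[[np.float64(566.0), np.float64(48.0), np.int32(134)], [np.float64(508.0), np.float64(46.0), np.int32(201)]]
pos [ 588.7 -328.8  226.4] yaw 1.509 tilt [ 0.002 -0.002 -1.   ] t 24.4 grip 0.999 0.0 F [-0.4  0.1 -1.2] j1,6 [-0.68 -2.19]
-> tx 108.3 ty 670.4 tz 5.2 az -0.111
```

```bash
python3 -m jog '[{"tx":9,"ty":50,"tz":0,"ax":0,"ay":0,"az":0,"jaw":-1},{"tx":10,"ty":60,"tz":0,"ax":0,"ay":0,"az":0,"jaw":-1},{"tx":10,"ty":60,"tz":0,"ax":0,"ay":0,"az":0,"jaw":-1},{"tx":10,"ty":60,"tz":0,"ax":0,"ay":0,"az":0,"jaw":-1},{"tx":10,"ty":60,"tz":0,"ax":0,"ay":0,"az":0,"jaw":-1}]'
python3 -m jog '[{"tx":10,"ty":60,"tz":0,"ax":0,"ay":0,"az":0,"jaw":-1},{"tx":10,"ty":60,"tz":0,"ax":0,"ay":0,"az":0,"jaw":-1},{"tx":10,"ty":60,"tz":0,"ax":0,"ay":0,"az":0,"jaw":-1},{"tx":10,"ty":60,"tz":0,"ax":0,"ay":0,"az":0,"jaw":-1},{"tx":10,"ty":60,"tz":0,"ax":0,"ay":0,"az":0,"jaw":-1}]'
python3 -m jog '[{"tx":9,"ty":60,"tz":0,"ax":0,"ay":0,"az":0,"jaw":-1},{"tx":0,"ty":20,"tz":0,"ax":0,"ay":0,"az":-0.111,"jaw":-1},{"tx":0,"ty":0,"tz":50,"ax":0,"ay":0,"az":0,"jaw":-1},{"tx":0,"ty":0,"tz":0,"ax":0,"ay":0,"az":0,"jaw":-1},{"tx":0,"ty":0,"tz":0,"ax":0,"ay":0,"az":0,"jaw":-1}]'
python3 -c "
from h import *
c=capture('top');P=cloud(c);save(c,'t6')
H=cv2.cvtColor(c['color'],cv2.COLOR_RGB2HSV);hh=H[...,0];S=H[...,1]
g=(hh>45)&(hh<90)&(S>90); g[:,:370]=0; g[:,415:]=0; g[:180]=0; g[235:]=0
print('mat',rect(flat(c,g,1)))
q=P[box(c,P,[520,-400,90],[680,-260,120])];print('post',rect(q),q.mean(0));q=P[box(c,P,[520,-400,14],[680,-260,120])];print('bar',rect(q),q.mean(0))
q=P[box(c,P,[455,-20,30],[712,120,50])];print('dock',rect(q)); print(vials(c))
go(521.8,347,59,1.621)"
```

```text
time_s: 25.08
eef_pos: [556.5, -34.3, 223.8]
ee_rot: [-0.001, 0.031, 1.0, 0.0]
force: [0.5, 0.3, -0.4]
grip_width: 1.001
grip_force: 0.0
time_s: 25.7
eef_pos: [525.2, 268.0, 223.8]
ee_rot: [-0.001, 0.031, 1.0, -0.0]
force: [0.9, 0.1, 0.3]
grip_width: 1.003
grip_force: 0.0
time_s: 26.32
eef_pos: [522.6, 346.5, 176.1]
ee_rot: [0.0, -0.024, 1.0, 0.0]
force: [0.5, -0.8, 1.0]
grip_width: 0.996
grip_force: 0.0
mat (array([ 587.5, -329. ,   97.8,  127.1]), np.float64(1.507))
post (array([ 588.9, -327.9,   21.6,   24.4]), np.float64(-0.018)) [ 588.705462   -327.4157511    99.78708142]
bar (array([ 589.2, -323.2,   36.6,   83.2]), np.float64(1.508)) [ 588.43485607 -317.89574165   56.2765491 ]
dock (array([580.4,  55. , 104.8, 233.8]), np.float64(1.545))
[[np.float64(566.0), np.float64(48.0), np.int32(129)], [np.float64(508.0), np.float64(46.0), np.int32(197)]]
pos [522.9 346.6 176.6] yaw 1.619 tilt [ 0.002  0.001 -1.   ] t 26.4 grip 1.002 0.0 F [-0.2  0.4  0.5] j1,6 [ 0.4  -1.22]
-> tx 1.3 ty 0.4 tz 117.6 az -0.002
```

View pics/t6.png

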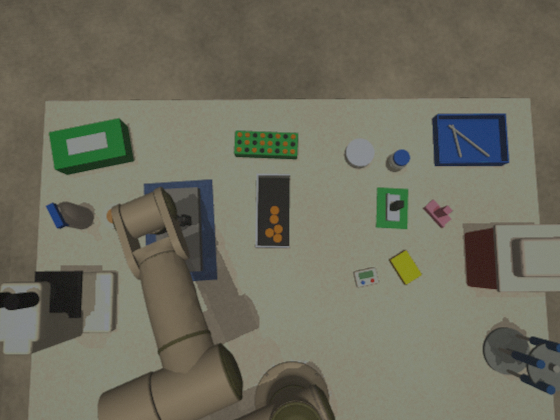

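The bar stands centred and square on its mat (394,208), vials are all inside the dock (273,225), bystanders unmoved. Regrip the cover.

```bash
python3 -m jog '[{"tx":1,"ty":0.4,"tz":40,"ax":0,"ay":0,"az":0,"jaw":-1},{"tx":0,"ty":0,"tz":45,"ax":0,"ay":0,"az":0,"jaw":-1},{"tx":0,"ty":0,"tz":32,"ax":0,"ay":0,"az":0,"jaw":-1},{"tx":0,"ty":0,"tz":0,"ax":0,"ay":0,"az":0,"jaw":0},{"tx":0,"ty":0,"tz":0,"ax":0,"ay":0,"az":0,"jaw":0.3}]' 60
python3 -m jog '[{"tx":0,"ty":0,"tz":0,"ax":0,"ay":0,"az":0,"jaw":1},{"tx":0,"ty":0,"tz":0,"ax":0,"ay":0,"az":0,"jaw":1},{"tx":0,"ty":0,"tz":0,"ax":0,"ay":0,"az":0,"jaw":1},{"tx":0,"ty":0,"tz":0,"ax":0,"ay":0,"az":0,"jaw":1},{"tx":0,"ty":0,"tz":0,"ax":0,"ay":0,"az":0,"jaw":1}]'
python3 -m jog '[{"tx":0,"ty":0,"tz":-10,"ax":0,"ay":0,"az":0,"jaw":1},{"tx":0,"ty":0,"tz":-20,"ax":0,"ay":0,"az":0,"jaw":1},{"tx":0,"ty":0,"tz":-30,"ax":0,"ay":0,"az":0,"jaw":1},{"tx":0,"ty":0,"tz":-30,"ax":0,"ay":0,"az":0,"jaw":1},{"tx":0,"ty":0,"tz":0,"ax":0,"ay":0,"az":0,"jaw":1}]'
python3 -c "
from h import *
go(581.8,55,150,1.556)"
```

```text
time_s: 27.0
eef_pos: [522.4, 347.4, 60.3]
ee_rot: [0.002, -0.024, 1.0, 0.001]
force: [0.3, 0.2, 0.4]
grip_width: 0.607
grip_force: 0.0
time_s: 27.62
eef_pos: [521.9, 347.2, 59.4]
ee_rot: [0.001, -0.025, 1.0, 0.0]
force: [-0.3, -0.9, 5.4]
grip_width: 0.201
grip_force: 60.2
time_s: 28.25
eef_pos: [522.0, 347.4, 150.0]
ee_rot: [0.002, -0.025, 1.0, 0.001]
force: [0.6, 0.3, -2.3]
grip_width: 0.201
grip_force: 59.0
pos [522.  347.4 150. ] yaw 1.62 tilt [ 0.004  0.002 -1.   ] t 28.2 grip 0.201 59.0 F [ 0.6  0.3 -2.3] j1,6 [ 0.4  -1.22]
-> tx -45.3 ty -295.0 tz -0.2 az 0.064
```

```bash
python3 -m jog '[{"tx":-5,"ty":-30,"tz":0,"ax":0,"ay":0,"az":0,"jaw":1},{"tx":-5,"ty":-36,"tz":0,"ax":0,"ay":0,"az":0,"jaw":1},{"tx":-5,"ty":-36,"tz":0,"ax":0,"ay":0,"az":0,"jaw":1},{"tx":-5,"ty":-36,"tz":0,"ax":0,"ay":0,"az":0,"jaw":1},{"tx":-5,"ty":-36,"tz":0,"ax":0,"ay":0,"az":0,"jaw":1}]'
python3 -m jog '[{"tx":-5,"ty":-36,"tz":0,"ax":0,"ay":0,"az":0,"jaw":1},{"tx":-5,"ty":-36,"tz":0,"ax":0,"ay":0,"az":0,"jaw":1},{"tx":-5,"ty":-30,"tz":0,"ax":0,"ay":0,"az":0,"jaw":1},{"tx":-5,"ty":-19,"tz":0,"ax":0,"ay":0,"az":0.064,"jaw":1},{"tx":0,"ty":0,"tz":0,"ax":0,"ay":0,"az":0,"jaw":1}]'
python3 -c "
from h import *
go(581.8,55,60,1.556)"
```

```text
time_s: 28.88
eef_pos: [554.1, 173.2, 146.1]
ee_rot: [-0.001, -0.025, 1.0, -0.0]
force: [0.1, -0.4, -2.7]
grip_width: 0.199
grip_force: 59.0
time_s: 29.5
eef_pos: [580.6, 53.8, 146.9]
ee_rot: [-0.001, 0.009, 1.0, 0.0]
force: [0.6, 0.9, -2.4]
grip_width: 0.198
grip_force: 59.1
pos [580.6  53.8 146.9] yaw 1.553 tilt [-0.001  0.    -1.   ] t 29.5 grip 0.198 59.1 F [ 0.6  0.9 -2.4] j1,6 [-0.11 -1.66]
-> tx -1.3 ty 1.2 tz 86.9 az -0.003
```

```bash
python3 -m jog '[{"tx":-0.5,"ty":1.2,"tz":15,"ax":0,"ay":0,"az":0,"jaw":1},{"tx":0,"ty":0,"tz":15,"ax":0,"ay":0,"az":0,"jaw":1},{"tx":0,"ty":0,"tz":0,"ax":0,"ay":0,"az":0,"jaw":1},{"tx":0,"ty":0,"tz":0,"ax":0,"ay":0,"az":0,"jaw":1}]'
python3 -c "
from h import *
go(581.8,55,61,1.556)
c=capture('scene');P=cloud(c);m=box(c,P,[430,-40,100],[725,150,119]);q=P[m];print(len(q),rect(q),q.mean(0))
cv2.imwrite('pics/s7.png',cv2.resize(c['color'][150:270,200:380,::-1],None,fx=4,fy=4,interpolation=2))"
```

```text
time_s: 30.0
eef_pos: [581.3, 56.0, 117.9]
ee_rot: [0.0, 0.007, 1.0, 0.0]
force: [-0.4, 0.4, -2.0]
grip_width: 0.197
grip_force: 59.0
pos [581.3  56.  117.9] yaw 1.556 tilt [ 0.  0. -1.] t 30.0 grip 0.197 59.0 F [-0.4  0.4 -2. ] j1,6 [-0.1  -1.66]
-> tx -0.5 ty -1.0 tz 56.9 az 0.000
2189 (array([573.3,  57.9, 137.5, 268.3]), np.float64(1.556)) [601.85412849  44.71314741 111.72269454]
```

View pics/s7.png

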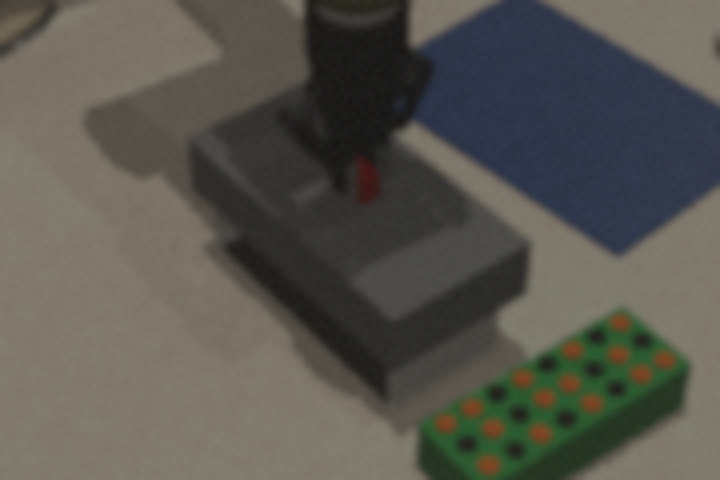

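The cover hangs square and level over the dock. Lowering.

```bash
python3 -m jog '[{"tx":0,"ty":-1,"tz":10,"ax":0,"ay":0,"az":0,"jaw":1},{"tx":0,"ty":0,"tz":10,"ax":0,"ay":0,"az":0,"jaw":1},{"tx":0,"ty":0,"tz":10,"ax":0,"ay":0,"az":0,"jaw":1},{"tx":0,"ty":0,"tz":10,"ax":0,"ay":0,"az":0,"jaw":1},{"tx":0,"ty":0,"tz":0,"ax":0,"ay":0,"az":0,"jaw":1}]'
python3 -m jog '[{"tx":0,"ty":0,"tz":8,"ax":0,"ay":0,"az":0,"jaw":1},{"tx":0,"ty":0,"tz":5,"ax":0,"ay":0,"az":0,"jaw":1},{"tx":0,"ty":0,"tz":2,"ax":0,"ay":0,"az":0,"jaw":1},{"tx":0,"ty":0,"tz":2,"ax":0,"ay":0,"az":0,"jaw":1},{"tx":0,"ty":0,"tz":0,"ax":0,"ay":0,"az":0,"jaw":1}]'
python3 -c "
from h import *
go(581.8,55,59,1.556)"
```

```text
time_s: 30.68
eef_pos: [580.7, 54.8, 76.8]
ee_rot: [-0.001, 0.007, 1.0, 0.0]
force: [-0.7, 0.7, -2.1]
grip_width: 0.201
grip_force: 59.0
time_s: 31.3
eef_pos: [581.1, 54.7, 60.8]
ee_rot: [-0.0, 0.007, 1.0, -0.0]
force: [-0.5, -0.1, -3.1]
grip_width: 0.198
grip_force: 59.1
pos [581.1  54.7  60.8] yaw 1.556 tilt [-0. -0. -1.] t 31.3 grip 0.198 59.1 F [-0.5 -0.1 -3.1] j1,6 [-0.11 -1.66]
-> tx -0.7 ty 0.3 tz 1.8 az -0.000
```

```bash
python3 -m jog '[{"tx":0,"ty":0,"tz":1,"ax":0,"ay":0,"az":0,"jaw":1},{"tx":0,"ty":0,"tz":1,"ax":0,"ay":0,"az":0,"jaw":1},{"tx":0,"ty":0,"tz":0,"ax":0,"ay":0,"az":0,"jaw":1}]'
python3 -m jog '[{"tx":0,"ty":0,"tz":0,"ax":0,"ay":0,"az":0,"jaw":0.2},{"tx":0,"ty":0,"tz":0,"ax":0,"ay":0,"az":0,"jaw":-0.2},{"tx":0,"ty":0,"tz":0,"ax":0,"ay":0,"az":0,"jaw":-0.6},{"tx":0,"ty":0,"tz":0,"ax":0,"ay":0,"az":0,"jaw":-1},{"tx":0,"ty":0,"tz":0,"ax":0,"ay":0,"az":0,"jaw":-1}]'
python3 -m jog '[{"tx":0,"ty":0,"tz":-20,"ax":0,"ay":0,"az":0,"jaw":-1},{"tx":0,"ty":0,"tz":-50,"ax":0,"ay":0,"az":0,"jaw":-1},{"tx":0,"ty":0,"tz":-60,"ax":0,"ay":0,"az":0,"jaw":-1},{"tx":30,"ty":50,"tz":0,"ax":0,"ay":0,"az":0,"jaw":-1},{"tx":30,"ty":50,"tz":0,"ax":0,"ay":0,"az":0,"jaw":-1}]'
python3 -m jog '[{"tx":30,"ty":50,"tz":0,"ax":0,"ay":0,"az":0,"jaw":-1},{"tx":30,"ty":50,"tz":0,"ax":0,"ay":0,"az":0,"jaw":-1},{"tx":30,"ty":50,"tz":0,"ax":0,"ay":0,"az":0,"jaw":-1},{"tx":0,"ty":0,"tz":0,"ax":0,"ay":0,"az":0,"jaw":-1},{"tx":0,"ty":0,"tz":0,"ax":0,"ay":0,"az":0,"jaw":-1}]'
python3 -c "
from h import *
c=capture('top');P=cloud(c);save(c,'t8');
m=box(c,P,[430,-40,51],[725,150,66]); m=cv2.morphologyEx(m.astype(np.uint8),cv2.MORPH_CLOSE,np.ones((5,5)))
q=P[(cv2.morphologyEx(m,cv2.MORPH_OPEN,np.ones((5,5)))>0)&(P[...,2]<66)]; print('cover',rect(q),q.mean(0))
q=P[box(c,P,[520,-400,90],[680,-260,120])];print('post',rect(q))
print(vials(c))"
```

```text
time_s: 31.68
eef_pos: [581.2, 54.7, 59.4]
ee_rot: [0.0, 0.007, 1.0, -0.0]
force: [-2.6, -0.4, 4.3]
grip_width: 0.2
grip_force: 59.9
time_s: 32.3
eef_pos: [581.1, 54.7, 58.8]
ee_rot: [0.0, 0.007, 1.0, -0.0]
force: [-0.6, 0.6, 0.4]
grip_width: 1.004
grip_force: 0.0
time_s: 32.92
eef_pos: [522.0, 156.5, 189.3]
ee_rot: [0.001, 0.008, 1.0, 0.0]
force: [0.4, 1.9, -0.5]
grip_width: 1.004
grip_force: 0.0
time_s: 33.55
eef_pos: [435.1, 306.6, 188.8]
ee_rot: [0.0, 0.007, 1.0, -0.0]
force: [-0.1, -0.4, 0.0]
grip_width: 1.002
grip_force: 0.0
cover (array([580.5,  55. , 132.1, 259.1]), np.float64(1.557)) [577.99152961  54.79597445  54.62183311]
post (array([ 589.1, -328.3,   21.9,   23.8]), np.float64(-0.188))
[]
```

View pics/t8.png

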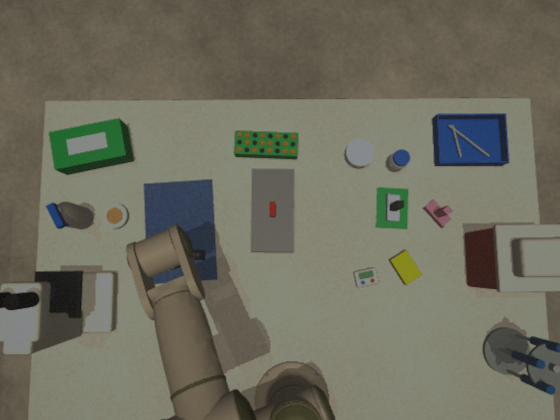

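The cover is back square on the dock (273,210), the bar on its mat (394,208), nothing else moved.

```bash
python3 -c "
from rig import finish_job
print(finish_job())"
```

```text
the job is handed in; nothing more can be done
None
```

Job handed in at about 34 s: the last pictures showed all five vials standing in the dock just before it was covered, the cover square over the dock, the straightedge within about 2 mm of its mat's centre, and the bystanders unmoved.

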